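# Ready a bin trolley: bar in, pull handle locked at its second stop and held

## Task

Get the little bin trolley ready to be towed away: first lay the retaining bar across its two forks, lowered (not dropped) so that it lies right down in both slots with its end caps outside the forks. Then press the button in the trolley's pull handle, draw the handle out past its first stop to the second, all the way out, let the button spring back so that the handle locks there, and finish while still holding the handle by its grip with the button out. Leave the other things on the bench where they lie.

Things in the scene. Friction and masses are not known exactly. Their poses are not given: they have to be found in the camera images.
- trolley: Low two-wheeled bin trolley, fixed on the bench, with an open green stock bin full of hammers. 340 mm wide over the wheels (x), 490 mm long (y) plus handle. Origin on the bench under the midpoint of its two forks. z up; +y runs along the trolley to bin and wheels; the pull handle comes out towards -y; x runs across, from fork to fork.
- fork_mid (a point): Where the middle of the seated bar belongs: midway between the forks, 158 mm above the bench; axes as the trolley's. Nothing within 60 mm in front (-y); the bin's lip is 50 mm behind (+y) and reaches 18 mm above this point.
- fork_left (a point): Seat point of the fork at the trolley's -x side, 125 mm from fork_mid, on the bar's line. Each fork is an upright grey 6 mm steel plate, 48 mm wide along y, with a U slot open at the top: 22 mm wide along y, its bottom 8 mm below this point, straight to 21 mm above it, then flared to 40 mm wide at the fork's top, 38 mm above it.
- fork_right (a point): Seat point of the like fork at the trolley's +x side, 125 mm from fork_mid.
- retaining_bar: Loose retaining bar on the bench: 16 x 16 mm square steel tube with a square black cap, 26 x 26 x 10 mm, on each end; 294 mm long, 274 mm between the caps, about 0.26 kg, same either way round. It rests on its caps, the tube 5 to 21 mm above the bench. Origin under its middle at the caps' underside; x along the bar, z up.
- bar_mid (a point): The middle of the retaining bar, on its centre line, 13 mm above the origin of retaining_bar; same axes.
- grip: Grip of the pull handle: a level black crossbar 190 mm long (x, as the trolley's), 26 mm thick (y), 30 mm high; origin at its centre, 80 mm above the bench. Two 17 mm tubes at x = -80 and +80 mm lead back (+y) to the trolley's end, 58 mm behind when stowed: a finger fits behind the grip between them. Plain and grippable beside the button, from 22 to 68 mm off the middle.
- button_face (a point): Outer face of the grey release button in the middle of the grip's outer side (-y): 36 mm wide, 18 mm high, 8 mm proud, 21 mm from the grip's centre when free. Pressed, it moves +y into the grip: squeeze it between a finger on it and a finger behind the grip.
- button_press (a joint): How far the button is pressed in (m): 0 = sprung out, 0.007 = fully in. Spring 2 to 5.5 N. From 0.006 in, the latch is free. Let go between two stops it stays about 0.005 in until the handle is drawn on to the next stop, where it springs out and the handle is locked.
- handle_draw (a joint): How far the handle is drawn out (m), towards the trolley's -y: 0 = stowed and locked (start), 0.130 = first stop, 0.260 = second stop and end of travel. Slides with about 3 N of friction while the button is in; at a stop, with the button out, it is locked with about 2.5 mm of play.
- loose_shaft: Bystander: a loose wooden hammer shaft, round, 300 mm long, 28 and 21 mm thick, no caps. Origin under its middle, x along it.
- bench_hammer: Bystander: ball-pein hammer, 300 mm long, lying flat. Origin under its middle.
- amber_face: Bystander: clear amber hammer face, a disc 45 mm across and 34 mm high, lying between the bar and the trolley handle (low enough for the grip to pass over it). Origin under its centre.
- nylon_face: Bystander: white nylon hammer face, 45 mm across, 34 mm high. Origin under its centre.
- tape_measure: Bystander: tape measure, lying flat, 68 x 62 mm and 38 mm high. Origin under its centre.
- tape_roll: Bystander: roll of brown parcel tape lying flat, 104 mm across, 48 mm high. Origin under its centre.
- face_bin: Bystander: small green open bin of white faces, 100 x 160 mm and 58 mm high. Origin under its centre.

How it is judged:
On the way, in this order (a step that is already met when the one before it is completed fails the run):
1. the retaining bar lies let go in both fork slots, the handle still stowed (x of bar_mid in the frame of fork_mid between -0.014 and 0.014 m and y of bar_mid in the frame of fork_mid between -0.006 and 0.006 m and z of bar_mid in the frame of fork_mid between -0.005 and 0.005 m and angle between the x axis of retaining_bar and the x axis of trolley, either way round below 0.06 rad and angle between retaining_bar's own x axis and vertical between 1.53 and 1.612 rad and contact force between the fingers and retaining_bar below 0.1 N and linear speed of retaining_bar below 0.03 m/s and value of joint handle_draw below 0.01 m), for 0.2 s.
2. the button is pressed in with the handle still stowed (value of joint button_press above 0.0045 m and value of joint handle_draw below 0.02 m).
3. the handle is drawn out to its second stop (value of joint handle_draw above 0.254 m), for 0.1 s.
At the end, for the whole second after the job is handed in: Bar released, at rest and level in both slots (middle within 14 mm along, 6 mm across, 5 mm in height of fork_mid; within 0.06 rad of the forks' line); handle at its second stop (0.254 m or more), button sprung out (under 2.5 mm in), fingers still holding the grip (over 3 N) (x of bar_mid in the frame of fork_mid between -0.014 and 0.014 m and y of bar_mid in the frame of fork_mid between -0.006 and 0.006 m and z of bar_mid in the frame of fork_mid between -0.005 and 0.005 m and angle between the x axis of retaining_bar and the x axis of trolley, either way round below 0.06 rad and angle between retaining_bar's own x axis and vertical between 1.53 and 1.612 rad and contact force between the fingers and retaining_bar below 0.1 N and linear speed of retaining_bar below 0.03 m/s and value of joint handle_draw above 0.254 m and value of joint button_press below 0.0025 m and contact force between the fingers and grip above 3 N); the arm keeps its last pose, push and grip.
It fails at once if the bar is dropped (moves faster than 0.6 m/s with no finger on it) (linear speed of retaining_bar above 0.6 m/s and contact force between the fingers and retaining_bar below 0.05 N).
It fails at once if a bystander is moved by more than 30 mm (distance of any of loose_shaft, bench_hammer, amber_face, nylon_face, tape_measure, tape_roll, face_bin from where it was at the start of the episode above 0.03 m).
It also fails if it takes over 61 s, if anything falls off the work surface, if the arm or the gripper's body presses on something with over 40 N, if the wrist force passes 120 N, or if a joint passes its speed limit or range.

## Robot

A 6-joint arm with a two-finger parallel gripper is mounted at the origin on the work surface. World frame = base frame: x ahead of the robot, y to its left, z up, the work surface at z = 0. Lengths are in m, angles in rad, forces in N, time in s.
With the tool pointing down it reaches from about 0.35 to 0.925 m from the base axis. Payload 6.4 kg.
Tool frame: the origin (TCP) lies midway between the tips of the shut fingers; the grasp point (between the pads) lies 19 mm behind it (arm.grip_depth is the distance from the TCP to the grasp point, in m); z points along the fingers, y is the line along which they close (so a half turn about z gives the same grasp; the last joint's range is limited). The gripper opens to 94 mm and grips with 3 to 60 N. Pads are 16 mm wide; open, the fingers measure 119 mm over their backs; the gripper's body (75 mm by 177 mm) begins 78 mm behind the grasp point.
Start: joints at [-1.439, 0.245, 1.558, -0, 1.339, -0.174], TCP at [0.196, -0.62, 0.181] pointing down, gripper open.
Joint ranges: [-3.13, 3.13], [-1.02, 2.26], [0.13, 2.54], [-0.95, 4.09], [0.21, 2.88], [-2.74, 2.74]. Speed limits (rad/s): [2.57, 2.57, 3.14, 3.14, 3.14, 3.14].

## Interface

Orientations are given as a 3x3 rotation matrix whose columns are the frame's x, y, z axes.
In Python, from cell import arm gives the robot as it stands.
- The arm moves only by the tool play_rows, never from a script. Its argument "deltas" is a list of rows, each a list of 7 numbers: the finger opening in m, from 0 to 0.094, then the shift along the tool's x, y, z in m, then the turn, a rotation vector about the tool's x, y, z in rad. In form: [[gripper, dx, dy, dz, ax, ay, az], ...]. A call has 1 to 12 rows; each row is the pose to reach, as a shift and turn from the pose commanded when the call began, along the tool's axes at that moment; what a row does not reach only later rows make up. A row lasts 1/10 s, in which the tool goes at most 50 mm and 8.59 degrees, less where a joint would pass 70% of its speed; a pose out of reach is approached as far as the arm can. A call with a gripper value outside its range is refused whole. The fingers move at their own pace and stop on an object; "force" is the grip in N (left out, the last holds). Time passes only in rows, so rows that repeat a pose let the fingers close. It gives the time, the measured TCP pose, the force, the opening and the grip force at its end, in the units of the state.
- arm.read_state(): the state, without advancing time (a new reading comes with each control period).
- arm.read_camera(name): name is "scene" or "top" or "wrist"; returns a dict with "frame" (384x512x3 uint8, red, green, blue), "K" (3x3 intrinsics, pixels), "origin" and "rotation" of the camera in the world. Camera axes: x right, y up, looking along -z (the intrinsics and any distortion apply to the point x, -y, -z); pixel columns grow to the right and rows downward; lengths in m; the calibration is good to about 2 mm. A picture is of the moment at which its call begins. There is no depth.
- arm.hand_in(): hands the job in; it is judged then, once.
The state is a dict: "time_s": time; "joints": joint angles; "dq": joint speeds; "tau": joint torques, N m; "ee_pos": TCP position; "tcp_rot": TCP orientation; "wrist_force": force on the tool from outside, world axes, zero at the start; "wrist_torque": the same for the moment, N m; "finger_gap": finger opening in m; "grasp_force": force on a finger pad.
Only numpy, scipy, OpenCV 4.12 (cv2) and the standard library are available. Lean on these libraries where they do the work, as an engineer would, in place of code of your own. Each camera call takes 0.05 s, during which the arm holds its last target. There are 200 camera calls.

## Working session

There is one attempt and no reset: what is moved stays moved. The work goes in short steps, Python scripts to look and compute and a tool call to move; the robot and the scene stay as the last step left them, time stands still between calls to the robot, and variables do not carry over. Pictures are saved under pics/ and viewed, at most 10 in all, crops included, and the job is handed in when it is done.

Besides the shell and the picture viewer there is one more tool, called after "Request:" by a JSON object that holds its "op" and its "data". play_rows: Moves the arm, as the interface text tells. Its arguments: {"type":"object","properties":{"deltas":{"type":"array"},"force":{"type":"number"}},"required":["deltas"]}

```bash
mkdir -p pics; cat > h.py <<'E'
import numpy as np, cv2, pickle
from cell import arm
def snap(n,tag):
    c=arm.read_camera(n); pickle.dump({k:c[k] for k in ("frame","K","origin","rotation")},open(f"{tag}.pkl","wb"))
    return c
def load(t): return pickle.load(open(f"{t}.pkl","rb"))
def ray(c,u,v):
    d=np.linalg.solve(np.array(c["K"]),[u,v,1.0]); d=np.array(c["rotation"])@[d[0],-d[1],-d[2]]
    return np.array(c["origin"]),d/np.linalg.norm(d)
def onz(c,u,v,z):
    o,d=ray(c,u,v); return o+d*(z-o[2])/d[2]
def tri(rs):
    A=sum(np.eye(3)-np.outer(d,d) for o,d in rs); b=sum((np.eye(3)-np.outer(d,d))@o for o,d in rs)
    return np.linalg.solve(A,b)
def proj(c,p):
    q=np.array(c["rotation"]).T@(np.array(p)-c["origin"]); q=np.array(c["K"])@[q[0]/-q[2],-q[1]/-q[2],1]; return q[:2]
E
ls; python3 - <<'E'
from h import *
for n in ("scene","top"):
    c=snap(n,n+"0"); print(n,c["K"],c["origin"],c["rotation"],c.keys())
    cv2.imwrite(f"pics/{n}0.png",cv2.resize(c["frame"][...,::-1],(800,600),interpolation=cv2.INTER_CUBIC))
s=arm.read_state(); print(s["ee_pos"],s["tcp_rot"],s["finger_gap"],arm.grip_depth)
E
```

```text
h.py
pics
scene [[458.93839906   0.         258.70902337]
 [  0.         458.93839906 196.74717924]
 [  0.           0.           1.        ]] [1.4817278  0.22619768 0.79764067] [[-0.34354425 -0.53974358  0.76854032]
 [ 0.93907204 -0.18784203  0.28785252]
 [-0.01100238  0.8206048   0.57139016]] dict_keys(['frame', 'K', 'origin', 'rotation'])
top [[354.57730967   0.         254.59842213]
 [  0.         354.57730967 192.45889081]
 [  0.           0.           1.        ]] [ 0.40122805 -0.12440256  1.23771285] [[-0.01775762  0.98603507 -0.16558837]
 [-0.99974361 -0.01983775 -0.01091655]
 [-0.014049    0.16535206  0.98613453]] dict_keys(['frame', 'K', 'origin', 'rotation'])
[ 0.19558948 -0.61928899  0.18048823] [[ 9.53615661e-01  3.01026778e-01 -2.23171492e-04]
 [ 3.01026730e-01 -9.53614298e-01  1.63680301e-03]
 [ 2.79902009e-04 -1.62806157e-03 -9.99998636e-01]] 0.09404265458762544 0.0188
```

View pics/top0.png

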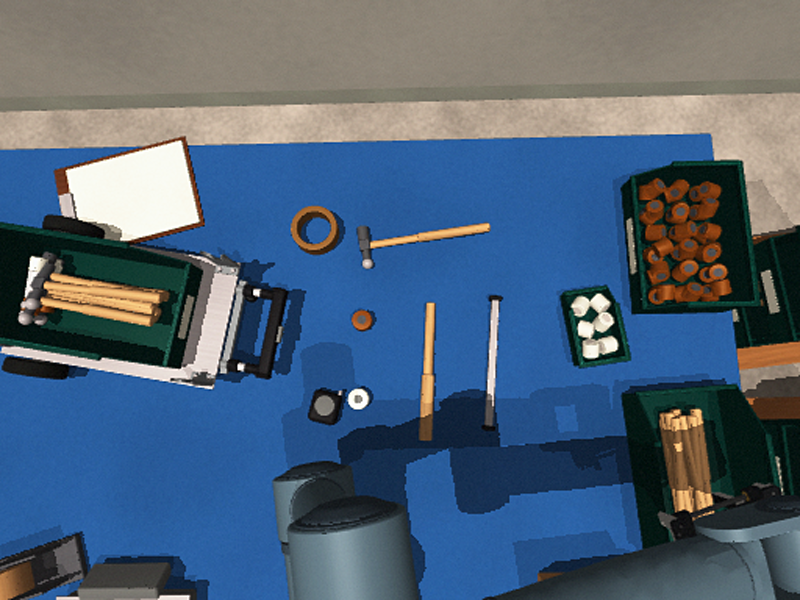

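View pics/scene0.png

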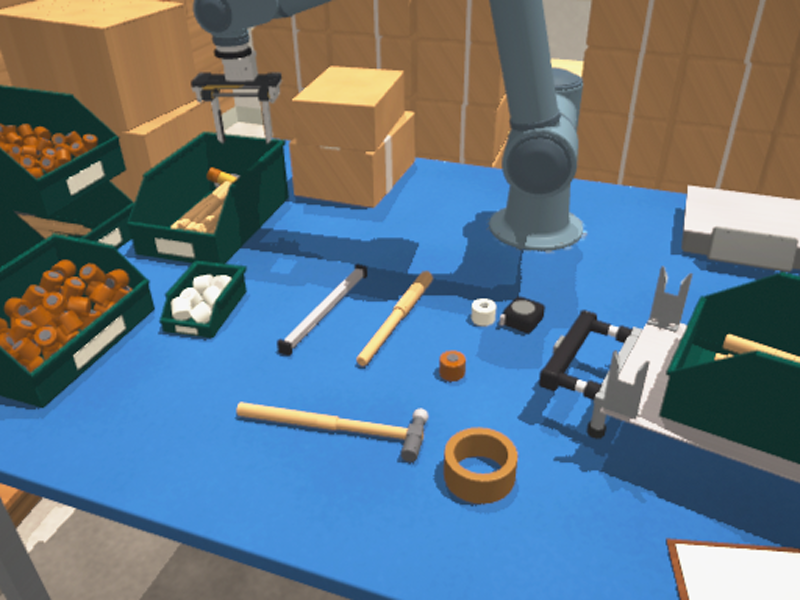

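The top view shows the bar from about (495,297) to (489,428), the forks at about (237,262) and (212,385), and the grip from (283,290) to (265,376) with its button at about (280,332), all in 800x600 pixels. The scene view shows the left fork's tips at about (660,268)/(690,280) and the right fork's at about (612,352)/(648,335). I'll enlarge the trolley and measure.

```bash
python3 - <<'E'
from h import *
t=load("top0"); s=load("scene0")
a=cv2.resize(t["frame"][150:255,115:195,::-1],None,fx=5,fy=5,interpolation=cv2.INTER_CUBIC)
b=cv2.resize(s["frame"][165:285,335:465,::-1],None,fx=6,fy=6*5/6*.96,interpolation=cv2.INTER_CUBIC)
b=cv2.resize(s["frame"][165:285,340:465,::-1],(750,600*120*6//720),interpolation=cv2.INTER_CUBIC)
def grid(im,x0,y0,fx,fy,st):
    for x in range((x0//st+1)*st,x0+int(im.shape[1]/fx),st): cv2.putText(im,str(x),(int((x-x0)*fx),9),0,.33,(0,255,255)); cv2.line(im,(int((x-x0)*fx),10),(int((x-x0)*fx),16),(0,255,255))
    for y in range((y0//st+1)*st,y0+int(im.shape[0]/fy),st): cv2.putText(im,str(y),(0,int((y-y0)*fy)),0,.33,(0,255,255)); cv2.line(im,(24,int((y-y0)*fy)),(30,int((y-y0)*fy)),(0,255,255))
grid(a,115,150,5,5,10); grid(b,340,165,6,b.shape[0]/120,10)
cv2.imwrite("pics/ta.png",a); cv2.imwrite("pics/sb.png",b); print(a.shape,b.shape)
# bar
hsv=cv2.cvtColor(t["frame"],cv2.COLOR_RGB2HSV)
m=np.zeros(hsv.shape[:2],np.uint8); m[180:285,300:330]=1
blue=(hsv[...,0]>100)&(hsv[...,0]<125)&(hsv[...,1]>120)
bar=((m>0)&~blue).astype(np.uint8)
n,l,st,ce=cv2.connectedComponentsWithStats(bar); print(st,ce)
k=1+np.argmax(st[1:,4]); pts=np.argwhere(l==k)[:,::-1].astype(np.float32)
r=cv2.minAreaRect(pts); print(r)
tube=bar*(hsv[...,1]<90)*(hsv[...,2]>90); 
for v in range(186,280,6):
    us=np.where(bar[v])[0]; print(v,us.min() if len(us) else 0,us.max() if len(us) else 0,len(us),end="; ")
vx=cv2.fitLine(pts,cv2.DIST_L2,0,.01,.01).ravel(); print(vx)
d=vx[:2]; tt=(pts-vx[2:])@d
for e in (tt.min()-.5,tt.max()+.5,): 
    p=vx[2:]+e*d; print(p,onz(t,*p,.02))
E
```

```text
(525, 400, 3) (600, 750, 3)
[[     0      0    512    384 196094]
 [   309    189     12     87    514]] [[255.34542107 191.39230675]
 [314.47276265 232.58560311]]
((314.47625732421875, 231.9989013671875), (7.134773254394531, 86.23562622070312), 2.726310968399048)
186 0 0 0; 192 314 319 6; 198 314 319 6; 204 314 318 5; 210 313 318 6; 216 313 318 6; 222 313 318 6; 228 312 317 6; 234 312 317 6; 240 312 317 6; 246 311 316 6; 252 311 316 6; 258 311 316 6; 264 310 315 6; 270 310 315 6; 276 0 0 0; [ 5.2234307e-02 -9.9863487e-01  3.1447275e+02  2.3258560e+02]
[312.2247  275.56476] [ 0.32013443 -0.29856812  0.02      ]
[316.78204 188.43561] [ 0.61554464 -0.32758157  0.02      ]
```

View pics/ta.png

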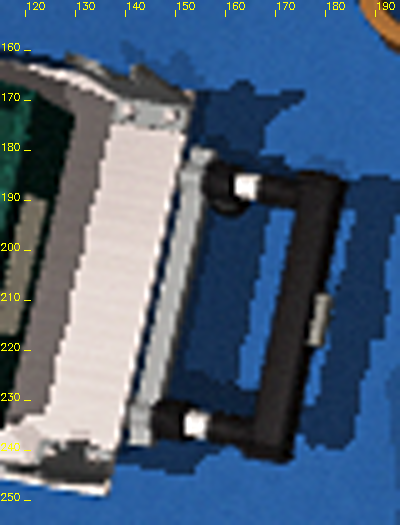

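View pics/sb.png

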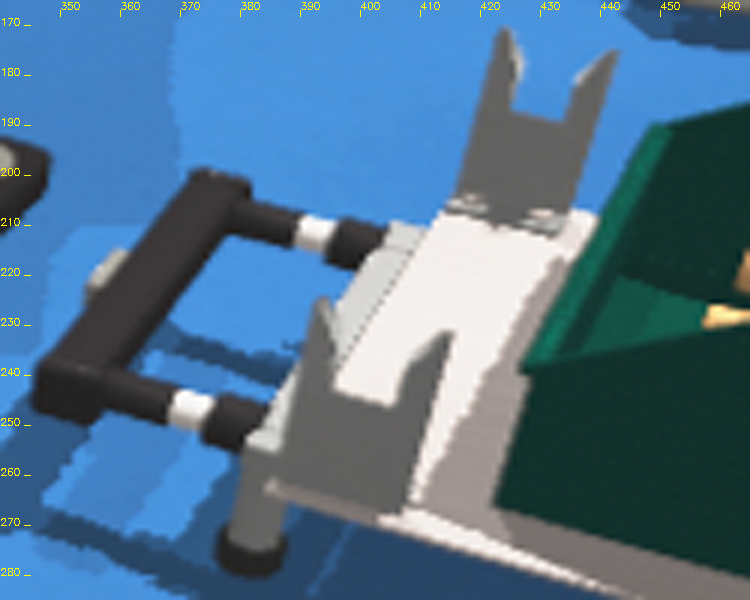

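The top crop shows the grip as a black bar from about (178,186) to (170,241), with the button's outer face near (179.5,214). The scene crop shows fork tips at (422,170.5) and (441.5,175) on the left fork, and (392,225) and (413.5,231.5) on the right.

```bash
python3 - <<'E'
from h import *
t=load("top0"); s=load("scene0")
P=[onz(s,u,v,.196) for u,v in ((422.3,171),(441.5,175.5),(392,225.5),(413.5,232))]
for p in P: print(np.round(p,4), np.round(proj(t,p),1))
L=(P[0]+P[1])/2; R=(P[2]+P[3])/2; M=(L+R)/2
print("pair",np.linalg.norm(P[0]-P[1]),np.linalg.norm(P[2]-P[3]),"LR",np.linalg.norm(R-L),"mid",M,"yaw LR",np.degrees(np.arctan2(*(R-L)[1::-1])), "yaw y", [np.degrees(np.arctan2(-(b-a)[0],(b-a)[1])) for a,b in ((P[0],P[1]),(P[2],P[3]))])
# grip from top: dark mask
f=t["frame"].astype(int); 
dark=((f.max(2)<75)&((f.max(2)-f.min(2))<30)).astype(np.uint8)
m=np.zeros_like(dark); m[176:250,163:192]=1
pts=np.argwhere(dark*m>0)[:,::-1].astype(np.float32)
# restrict to pixels in bar: for each row widest run near right
rows=[]
for v in range(192,236):
    us=np.where((dark*m)[v])[0]
    rows.append((us.min(),us.max(),v)); 
rows=np.array(rows); print(rows[::4].tolist())
rr=rows[(rows[:,1]-rows[:,0]<12)]
for j in (0,1):
    k=np.polyfit(rr[:,2],rr[:,j]+(-.5 if j==0 else .5),1); print("edge",j,k)
    a,b=[onz(t,np.polyval(k,v),v,.095) for v in (192,235)]; d=a-b
    print(a,b,np.degrees(np.arctan2(d[1],d[0])))
for q in ((174.5,184.5),(183.5,186),(173,242.5),(165,240)): print(q,onz(t,*q,.095))
# scene: grip top corners
for q in ((371.5,200),(380.5,202.5),(345.5,240.5),(357,244)): print("s",q,onz(s,*q,.095))
# button
print("button top",onz(t,180.5,209,.089),onz(t,178,219,.089), "scene",onz(s,359,215,.089),onz(s,353,224,.089))
E
```

```text
[0.4345 0.2675 0.196 ] [125.4 242.8]
[0.4409 0.3129 0.196 ] [110.1 240.9]
[0.6797 0.223  0.196 ] [143.5 161. ]
[0.687 0.267 0.196] [129.1 159. ]
pair 0.04580910754954397 0.04464548790648437 LR 0.24977218238058824 mid [0.56051423 0.26759889 0.196     ] yaw LR -10.423210736483771 yaw y [np.float64(-8.039603549778136), np.float64(-9.396115577198088)]
[[163, 182, 192], [173, 181, 196], [173, 181, 200], [172, 180, 204], [171, 179, 208], [170, 180, 212], [169, 179, 216], [168, 177, 220], [168, 176, 224], [166, 175, 228], [166, 174, 232]]
edge 0 [ -0.2358804  219.46677741]
[0.59993951 0.15192261 0.095     ] [0.46030529 0.18184986 0.095     ] -12.096964649451808
edge 1 [-1.99184536e-01  2.21358049e+02]
[0.5993477  0.12253385 0.095     ] [0.45968068 0.14793942 0.095     ] -10.309440734295501
(174.5, 184.5) [0.6249659 0.151356  0.095    ]
(183.5, 186) [0.61933709 0.1215769  0.095     ]
(173, 242.5) [0.43588389 0.15244794 0.095     ]
(165, 240) [0.44429746 0.17835084 0.095     ]
s (371.5, 200) [0.45287146 0.15867299 0.095     ]
s (380.5, 202.5) [0.45655478 0.18257832 0.095     ]
s (345.5, 240.5) [0.63854955 0.1266248  0.095     ]
s (357, 244) [0.64212394 0.15426085 0.095     ]
button top [0.54416393 0.13151897 0.089     ] [0.51156362 0.13912504 0.089     ] scene [0.52101345 0.13836072 0.089     ] [0.56279745 0.1308271  0.089     ]
```

Request:
{"op": "play_rows", "data": {"deltas": [[0.06,0.04,-0.02,-0.03,0,0,0.1],[0.06,0.08,-0.04,-0.04,0,0,0.2],[0.06,0.12,-0.07,-0.04,0,0,0.3],[0.06,0.16,-0.095,-0.04,0,0,0.4],[0.06,0.2,-0.12,-0.04,0,0,0.403],[0.06,0.24,-0.143,-0.02,0,0,0.403],[0.06,0.28,-0.167,0,0,0,0.403],[0.06,0.315,-0.19,0.02,0,0,0.403],[0.06,0.351,-0.21,0.04,0,0,0.403],[0.06,0.351,-0.21,0.04,0,0,0.403],[0.06,0.351,-0.21,0.04,0,0,0.403],[0.06,0.351,-0.21,0.04,0,0,0.403]], "force": 30}}

```text
time_s: 1.3
ee_pos: [0.4671, -0.3149, 0.142]
tcp_rot: [[0.995, -0.098, 0.001], [-0.098, -0.995, -0.001], [0.001, 0.001, -1.0]]
wrist_force: [0.0, -1.1, -0.1]
finger_gap: 0.06
grasp_force: 0.0
```

```bash
cat >> h.py <<'E'
from scipy.spatial.transform import Rotation as Ro
def plan(p,yaw):
    "tool-frame shift and turn to reach world p with tool down, tool x at yaw (deg)"
    s=arm.read_state(); R=np.array(s["tcp_rot"]); c,n=np.cos(np.radians(yaw)),np.sin(np.radians(yaw))
    T=np.array([[c,n,0],[n,-c,0],[0,0,-1.]])
    print("at",np.round(s["ee_pos"],4),"yaw",np.degrees(np.arctan2(R[1,0],R[0,0])).round(2),"shift",np.round(R.T@(np.array(p)-s["ee_pos"]),4),"turn",np.round(Ro.from_matrix(R.T@T).as_rotvec(),4))
E
python3 - <<'E'
from h import *
plan((.4678,-.3131,.004),-5.6)
w=snap("wrist","w1"); s=snap("scene","scene1")
cv2.imwrite("pics/w1.png",w["frame"][...,::-1])
print(w["K"],w["origin"],w["rotation"])
for p in ((.3205,-.2985,.013),(.6151,-.3277,.013)): print(proj(s,p),proj(w,p))
# bar in scene image
h=cv2.cvtColor(load("scene0")["frame"],cv2.COLOR_RGB2HSV); blue=(h[...,0]>100)&(h[...,0]<125)&(h[...,1]>120)
m=np.zeros(blue.shape,np.uint8); cv2.line(m,(180,225),(234,171),1,16); b=(m>0)&~blue
pts=np.argwhere(b)[:,::-1].astype(np.float32); print(len(pts),cv2.minAreaRect(pts), "ends",pts[np.argmin(pts[:,0]-pts[:,1])],pts[np.argmax(pts[:,0]-pts[:,1])])
E
```

```text
at [ 0.4671 -0.3149  0.142 ] yaw -5.62 shift [ 0.0005 -0.0019  0.138 ] turn [ 0.0008 -0.0006 -0.0003]
[[290.52601282   0.         253.90801369]
 [  0.         290.52601282 193.01189965]
 [  0.           0.           1.        ]] [ 0.54947049 -0.32221843  0.3462375 ] [[-9.86714226e-02  9.55404170e-01  2.78328622e-01]
 [-9.95120050e-01 -9.46791909e-02 -2.77837655e-02]
 [-1.92796642e-04 -2.79711856e-01  9.60083976e-01]]
[232.50984002 171.69155575] [253.19319698 289.6169295 ]
[181.68268516 222.71585115] [252.98619272  42.2820889 ]
650 ((206.00003051757812, 197.50001525878906), (10.60660171508789, 77.07463836669922), 45.0) ends [178. 224.] [233. 170.]
```

View pics/w1.png

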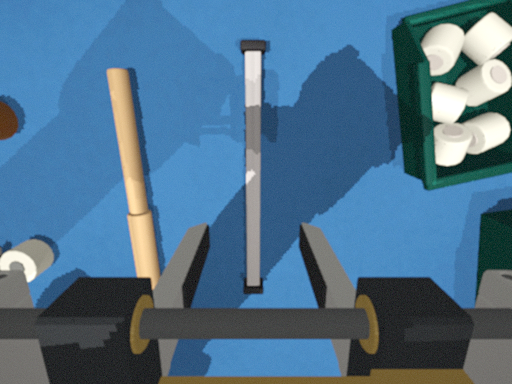

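The wrist picture shows the bar centred between the fingers, with its caps at (253,45) and (253,289), as predicted. I'll go down and grip it.

Request:
{"op": "play_rows", "data": {"deltas": [[0.06,0.0005,-0.002,0.04,0,0,0],[0.06,0.0005,-0.002,0.08,0,0,0],[0.06,0.0005,-0.002,0.11,0,0,0],[0.06,0.0005,-0.002,0.13,0,0,0],[0.06,0.0005,-0.002,0.137,0,0,0],[0.06,0.0005,-0.002,0.137,0,0,0],[0.0,0.0005,-0.002,0.137,0,0,0],[0.0,0.0005,-0.002,0.137,0,0,0],[0.0,0.0005,-0.002,0.137,0,0,0],[0.0,0.0005,-0.002,0.137,0,0,0],[0.0,0.0005,-0.002,0.137,0,0,0],[0.0,0.0005,-0.002,0.137,0,0,0]], "force": 45}}

```text
time_s: 2.6
ee_pos: [0.468, -0.312, 0.0046]
tcp_rot: [[0.995, -0.097, 0.0], [-0.097, -0.995, -0.0], [0.0, 0.0, -1.0]]
wrist_force: [0.3, -0.9, -0.2]
finger_gap: 0.0152
grasp_force: 0.0
```

Request:
{"op": "play_rows", "data": {"deltas": [[0.0,0,0,0,0,0,0],[0.0,0,0,0,0,0,0],[0.0,0,0,-0.02,0,0,0],[0.0,0,0,-0.05,0,0,0],[0.0,0,0,-0.09,0,0,0],[0.0,0,0,-0.13,0,0,0],[0.0,0,0,-0.17,0,0,0],[0.0,0,0,-0.21,0,0,0],[0.0,0,0,-0.24,0,0,0],[0.0,0,0,-0.255,0,0,0],[0.0,0,0,-0.26,0,0,0],[0.0,0,0,-0.26,0,0,0]]}}

```text
time_s: 3.8
ee_pos: [0.4677, -0.3118, 0.2636]
tcp_rot: [[0.995, -0.097, -0.001], [-0.097, -0.995, 0.001], [-0.001, -0.001, -1.0]]
wrist_force: [1.5, 0.7, -0.6]
finger_gap: 0.0004
grasp_force: 0.0
```

```bash
python3 - <<'E'
from h import *
plan((.5605,.2676,.265),-10.4); s=arm.read_state(); print(s["finger_gap"],s["grasp_force"])
E
```

```text
at [ 0.4677 -0.3118  0.2636] yaw -5.57 shift [ 0.0361 -0.5857 -0.001 ] turn [-0.0006  0.0008  0.0843]
0.0003738411877671047 0.0
```

```bash
python3 - <<'E'
from h import *
w=snap("wrist","w2"); s=snap("scene","scene2")
a=cv2.resize(w["frame"][...,::-1],(400,300)); b=cv2.resize(s["frame"][100:300,60:327,::-1],(400,300))
cv2.imwrite("pics/c2.png",np.hstack([a,b]))
print(w["origin"],proj(s,(.4678,-.3131,.013)))
E
```

```text
[ 0.55036555 -0.31942169  0.46770225] [209.09953691 195.19265914]
```

View pics/c2.png

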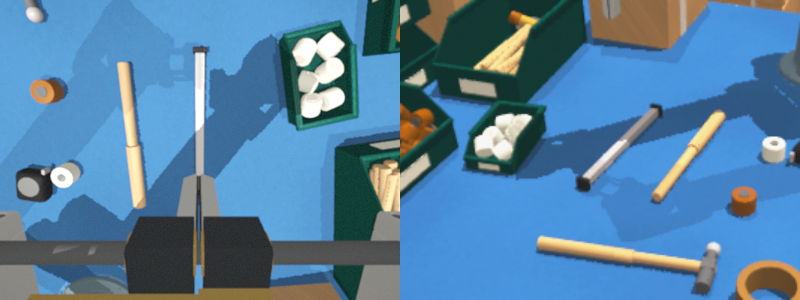

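The bar is still in its place, on the right of the picture at about (620,145), so the fingers closed without holding it. I'll check whether it moved and try again, reading the force as they close.

```bash
python3 - <<'E'
from h import *
c=[load("scene1"),load("scene2")]
s0=load("scene0")["frame"].astype(int)
for k in c:
    d=np.abs(k["frame"].astype(int)-s0).sum(2)[165:230,175:240]; print((d>60).sum())
f=load("scene2")["frame"]; h=cv2.cvtColor(f,cv2.COLOR_RGB2HSV)
for nm in ("scene0","scene2"):
    h=cv2.cvtColor(load(nm)["frame"],cv2.COLOR_RGB2HSV); m=np.zeros(h.shape[:2],np.uint8); cv2.line(m,(180,225),(234,171),1,14)
    b=(m>0)&~((h[...,0]>100)&(h[...,0]<125)&(h[...,1]>120)); p=np.argwhere(b)[:,::-1]; print(nm,len(p),p.mean(0))
plan((.4678,-.3131,.0025),-5.6)
E
```

```text
1427
1269
scene0 650 [205.52615385 198.14615385]
scene2 645 [205.24341085 198.42790698]
at [ 0.4672 -0.3113  0.2621] yaw -5.57 shift [0.0015 0.0024 0.2596] turn [-0.0024  0.0028  0.0005]
```

Request:
{"op": "play_rows", "data": {"deltas": [[0.06,0,-0.001,0.03,0,0,0],[0.06,0,0.001,0.08,0,0,0],[0.06,0,0.001,0.13,0,0,0],[0.06,0,0.001,0.18,0,0,0],[0.06,0,0.001,0.22,0,0,0],[0.06,0,0.001,0.245,0,0,0],[0.06,0,0.001,0.256,0,0,0],[0.05,0,0.001,0.26,0,0,0],[0.04,0,0.001,0.26,0,0,0],[0.025,0,0.001,0.26,0,0,0],[0.025,0,0.001,0.26,0,0,0],[0.025,0,0.001,0.26,0,0,0]]}}

```text
time_s: 5.1
ee_pos: [0.4684, -0.3136, 0.0056]
tcp_rot: [[0.995, -0.097, 0.001], [-0.097, -0.995, -0.002], [0.002, 0.001, -1.0]]
wrist_force: [-0.5, 0.3, -0.2]
finger_gap: 0.0257
grasp_force: 0.0
```

```bash
python3 - <<'E'
from h import *
plan((.4678,-.3131,.0025),-5.6); s=arm.read_state(); print(s["finger_gap"],s["wrist_force"])
w=snap("wrist","w3"); cv2.imwrite("pics/w3.png",w["frame"][...,::-1])
E
```

```text
at [ 0.4684 -0.3136  0.0056] yaw -5.57 shift [-0.0007 -0.0004  0.0031] turn [ 0.0014 -0.0016  0.0006]
0.025655906342502578 [-0.51133045  0.34797436 -0.15735751]
```

View pics/w3.png

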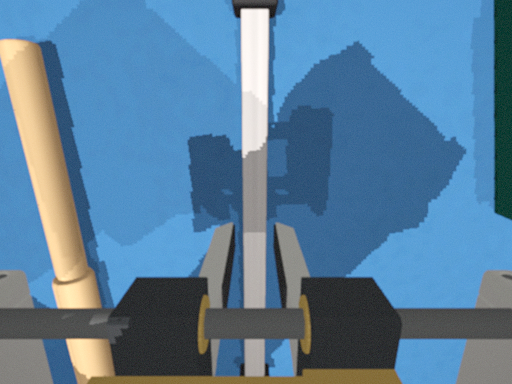

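The wrist picture shows the fingers straddling the bar, with tips at about (230,225) and (278,225). Now I'll close and hold here.

Request:
{"op": "play_rows", "data": {"deltas": [[0.018,-0.0005,0,0.003,0,0,0],[0.012,-0.0005,0,0.003,0,0,0],[0.012,-0.0005,0,0.003,0,0,0],[0.01,-0.0005,0,0.003,0,0,0],[0.01,-0.0005,0,0.003,0,0,0]], "force": 50}}

```text
time_s: 5.65
ee_pos: [0.4673, -0.3129, 0.0015]
tcp_rot: [[0.995, -0.097, 0.0], [-0.097, -0.995, -0.0], [0.0, 0.0, -1.0]]
wrist_force: [-0.4, 0.8, -0.7]
finger_gap: 0.0101
grasp_force: 0.0
```

```bash
python3 - <<'E'
from h import *
w=snap("wrist","w4"); s=arm.read_state(); print(s["finger_gap"],s["grasp_force"],s["ee_pos"])
p=s["ee_pos"]; R=np.array(s["tcp_rot"])
for o in ((0,0,0),(0,.008,0),(0,-.008,0),(0,.008,-.019),(.008,.008,0)): print(o,proj(w,p+R@o))
for q in ((.468,-.3131,.021),(.49,-.3153,.021)): print(proj(w,q))
cv2.imwrite("pics/w4.png",cv2.resize(w["frame"][180:384,156:356,::-1],None,fx=2.9,fy=2.9,interpolation=cv2.INTER_CUBIC))
E
```

```text
0.01001572167582825 0.0 [ 0.46729733 -0.31294432  0.00146693]
(0, 0, 0) [255.05255428 222.61091499]
(0, 0.008, 0) [265.65818435 222.60740022]
(0, -0.008, 0) [244.44787681 222.61442945]
(0, 0.008, -0.019) [266.69590214 232.99595763]
(0.008, 0.008, 0) [265.77127674 212.62778805]
[255.25564959 232.3630122 ]
[255.35356344 201.83900054]
```

View pics/w4.png

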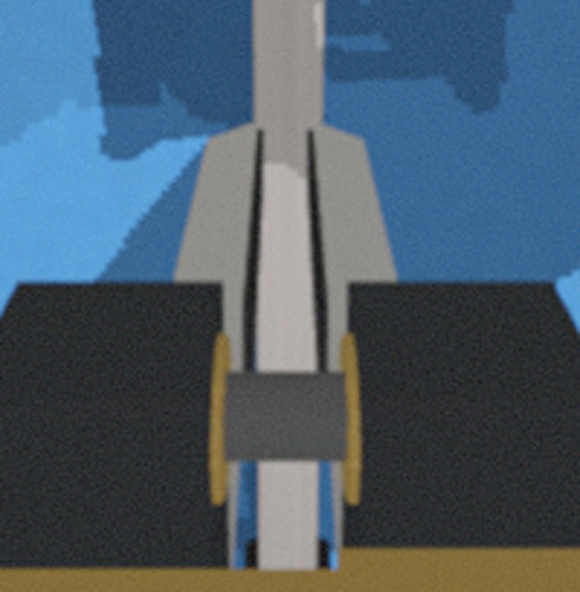

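The wrist picture shows the pads overlapping the bar's edges at a 10 mm gap, with tips near (262,127) and (310,127) in the crop. The tips must be above the bar, despite the reported height of 1.5 mm. I'll compare tip positions with the scene camera.

```bash
python3 - <<'E'
from h import *
s=snap("scene","scene3"); st=arm.read_state(); p=np.array(st["ee_pos"]); 
ims=[]
def mk(nm,pts,cx,cy):
    c=load(nm); x0,y0=int(cx)-45,int(cy)-60; im=cv2.resize(c["frame"][y0:y0+100,x0:x0+90,::-1],None,fx=5.5,fy=5.5,interpolation=cv2.INTER_CUBIC)[:,:390]
    for q in pts:
        u=proj(c,q); x,y=int((u[0]-x0+.5)*5.5),int((u[1]-y0+.5)*5.5); cv2.drawMarker(im,(x,y),(0,0,255),cv2.MARKER_CROSS,12,1)
    print(nm,x0,y0); ims.append(im)
R=np.array(st["tcp_rot"])
u=proj(s,p); mk("scene3",[p,p+R@(0,.005,0),p-R@(0,.005,0)],*u)
p0=np.array([.19559,-.61929,.18049]); y0=np.array([.301,-.9536,0])*.047
c0=load("scene0"); mk("scene0",[p0,p0+y0,p0-y0],*proj(c0,p0))
cv2.imwrite("pics/tips.png",np.hstack(ims)); print(ims[0].shape)
E
```

```text
scene3 164 138
scene0 113 36
(550, 390, 3)
```

View pics/tips.png

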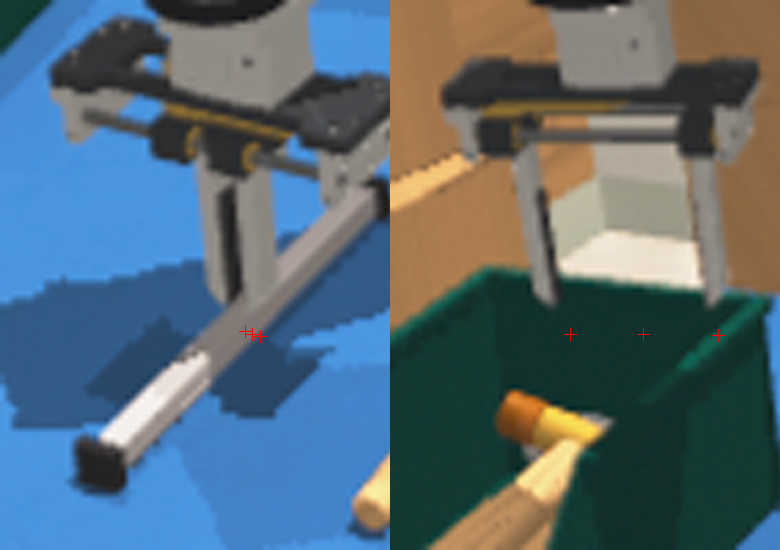

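The scene crops show the real fingertips near (238,303) and (631,303), about 30 crop pixels above the reported TCP marks at (252,333) and (643,334). So the tips sit roughly 20 to 30 mm higher than reported. I'll find the true height by touching the bar top gently.

Request:
{"op": "play_rows", "data": {"deltas": [[0.006,0,0,0.001,0,0,0],[0.004,0,0,0.002,0,0,0],[0.004,0,0,0.003,0,0,0],[0.004,0,0,0.004,0,0,0],[0.004,0,0,0.004,0,0,0]]}}

```text
time_s: 6.25
ee_pos: [0.4673, -0.3129, -0.0026]
tcp_rot: [[0.995, -0.097, -0.0], [-0.097, -0.995, 0.0], [-0.0, -0.0, -1.0]]
wrist_force: [-0.1, -0.3, 0.3]
finger_gap: 0.0038
grasp_force: 0.0
```

Request:
{"op": "play_rows", "data": {"deltas": [[0.004,0,0,0.001,0,0,0],[0.004,0,0,0.002,0,0,0],[0.004,0,0,0.003,0,0,0],[0.004,0,0,0.004,0,0,0],[0.004,0,0,0.004,0,0,0]]}}

```text
time_s: 6.75
ee_pos: [0.4674, -0.3131, -0.0029]
tcp_rot: [[0.995, -0.096, -0.002], [-0.096, -0.995, 0.001], [-0.002, -0.001, -1.0]]
wrist_force: [-10.0, 8.8, 26.6]
finger_gap: 0.0038
grasp_force: 13.1
```

The fingers touched the bar top (21 mm) at a reported z of about -3 mm. So the real tips sit about 24 mm above the reported TCP, and I'll allow for that from here. Back off, open, go down and grip.

Request:
{"op": "play_rows", "data": {"deltas": [[0.004,0,0,-0.008,0,0,0],[0.02,0,0,-0.02,0,0,0],[0.045,0,0,-0.02,0,0,0],[0.045,0,0,-0.02,0,0,0],[0.045,0,0,-0.015,0,0,0],[0.045,0,0,-0.005,0,0,0],[0.045,0,0,0.004,0,0,0],[0.045,0,0,0.009,0,0,0],[0.045,0,0,0.012,0,0,0],[0.045,0,0,0.013,0,0,0],[0.03,0,0,0.013,0,0,0],[0.02,0,0,0.013,0,0,0]]}}

```text
time_s: 7.95
ee_pos: [0.4675, -0.3132, -0.0192]
tcp_rot: [[0.995, -0.097, 0.0], [-0.097, -0.995, -0.0], [0.001, 0.0, -1.0]]
wrist_force: [-0.6, -1.2, 0.9]
finger_gap: 0.0323
grasp_force: 0.0
```

Request:
{"op": "play_rows", "data": {"deltas": [[0.012,0,0,0,0,0,0],[0.008,0,0,0,0,0,0],[0.005,0,0,0,0,0,0],[0.0,0,0,0,0,0,0],[0.0,0,0,0,0,0,0]], "force": 50}}

```text
time_s: 8.45
ee_pos: [0.4675, -0.3133, -0.0192]
tcp_rot: [[0.995, -0.097, 0.0], [-0.097, -0.995, -0.001], [0.0, 0.001, -1.0]]
wrist_force: [-0.9, 0.2, 1.9]
finger_gap: 0.0156
grasp_force: 50.0
```

Request:
{"op": "play_rows", "data": {"deltas": [[0.0,0,0,-0.01,0,0,0],[0.0,0,0,-0.03,0,0,0],[0.0,0,0,-0.06,0,0,0],[0.0,0,0,-0.1,0,0,0],[0.0,0,0,-0.14,0,0,0],[0.0,0,0,-0.18,0,0,0],[0.0,0,0,-0.22,0,0,0],[0.0,0,0,-0.25,0,0,0],[0.0,0,0,-0.265,0,0,0],[0.0,0,0,-0.27,0,0,0],[0.0,0,0,-0.27,0,0,0]]}}

```text
time_s: 9.55
ee_pos: [0.4669, -0.3125, 0.2494]
tcp_rot: [[0.995, -0.097, -0.001], [-0.097, -0.995, 0.001], [-0.001, -0.001, -1.0]]
wrist_force: [-0.4, -0.0, -3.5]
finger_gap: 0.0154
grasp_force: 50.0
```

```bash
python3 - <<'E'
from h import *
plan((.5605,.2676,.25),-10.4); s=arm.read_state(); print(s["finger_gap"],s["grasp_force"],s["wrist_force"])
c=snap("scene","scene4"); t=snap("top","top4")
p=s["ee_pos"]; R=np.array(s["tcp_rot"])
# where bar ends should appear; check dark caps near them
for sg in (1,-1):
    e=p+R@(sg*.142,0,-.032); 
    for k in (c,t):
        u=proj(k,e); f=k["frame"].astype(int).max(2); x,y=int(u[0]),int(u[1]); sub=f[y-10:y+11,x-10:x+11]<60; q=np.argwhere(sub); print(np.round(u,1), len(q), (q.mean(0)[::-1]+[x-10,y-10]).round(1) if len(q) else None)
E
```

```text
at [ 0.4669 -0.3125  0.2494] yaw -5.57 shift [ 0.0369 -0.5865  0.    ] turn [-0.001   0.0013  0.0843]
0.015425052887787503 49.998677372932434 [-0.38043833 -0.04225124 -3.49280429]
[171.8 135. ] 265 [167.2 133.3]
[331.5 174.3] 42 [330.7 174. ]
[227.7  93.9] 23 [228.3  93.8]
[326.8 280. ] 8 [335.2 274. ]
```

Request:
{"op": "play_rows", "data": {"deltas": [[0.0,0.0,-0.015,0,0,0,0],[0.0,0.003,-0.05,0,0,0,0],[0.0,0.006,-0.095,0,0,0,0.01],[0.0,0.009,-0.14,0,0,0,0.02],[0.0,0.012,-0.185,0,0,0,0.03],[0.0,0.015,-0.23,0,0,0,0.04],[0.0,0.018,-0.275,0,0,0,0.05],[0.0,0.02,-0.32,0,0,0,0.06],[0.0,0.023,-0.365,0,0,0,0.07],[0.0,0.026,-0.405,0,0,0,0.08],[0.0,0.028,-0.44,0,0,0,0.084],[0.0,0.03,-0.47,0,0,0,0.084]]}}

```text
time_s: 10.85
ee_pos: [0.5414, 0.1548, 0.2491]
tcp_rot: [[0.984, -0.179, -0.002], [-0.179, -0.984, 0.0], [-0.003, 0.0, -1.0]]
wrist_force: [0.4, -0.4, -3.8]
finger_gap: 0.0156
grasp_force: 50.0
```

```bash
python3 - <<'E'
from h import *
plan((.5605,.2676,.25),-10.4)
w=snap("wrist","w5"); t=snap("top","top5"); c=snap("scene","scene5")
# forks vs. wrist camera: refine fork tips. predicted pixels
yaw=np.radians(-10.4); ex=np.array([np.cos(yaw),np.sin(yaw),0]); ey=np.array([-np.sin(yaw),np.cos(yaw),0])
M=np.array([.5605,.2676,.158])
for sx in (-1,1):
    for sy in (-1,1):
        q=M+sx*.125*ex+sy*.022*ey+[0,0,.038]; print(sx,sy,proj(w,q).round(1),proj(t,q).round(1),proj(c,q).round(1))
E
```

```text
at [0.5414 0.1548 0.2491] yaw -10.29 shift [-0.0013 -0.1144 -0.0009] turn [0.0001 0.0025 0.002 ]
-1 -1 [166.9 315. ] [125.1 243.1] [422.8 170.9]
-1 1 [125.2 315. ] [110.5 240.6] [441.  175.6]
1 -1 [141.2  55.6] [143.3 161.1] [392.2 225.5]
1 1 [86.8 55.5] [129.2 158.9] [413.3 232.1]
```

```bash
python3 - <<'E'
from h import *
w=load("w5"); t=load("top0"); c=load("scene0")
yaw=np.radians(-10.4); ex=np.array([np.cos(yaw),np.sin(yaw),0]); ey=np.array([-np.sin(yaw),np.cos(yaw),0])
M=np.array([.5605,.2676,0]); W=lambda x,y,z:M+x*ex+y*ey+[0,0,z]
tips=[W(sx*.125+o,sy*.022,.196) for sx in(-1,1) for sy in(-1,1) for o in(-.003,.003)]
g=-.1165; gr=[W(sx*.095,g+sy*.013,.095) for sx in(-1,1) for sy in(-1,1)]+[W(sx*.018,g-.021,.089) for sx in(-1,1)]
def crop(k,x0,y0,wd,ht,f,pts):
    im=cv2.resize(k["frame"][y0:y0+ht,x0:x0+wd,::-1],(wd*f,ht*f),interpolation=cv2.INTER_CUBIC); im=cv2.convertScaleAbs(im,alpha=1.3,beta=25)
    for q in pts:
        u=proj(k,q); cv2.drawMarker(im,(int((u[0]-x0+.5)*f),int((u[1]-y0+.5)*f)),(0,0,255),cv2.MARKER_CROSS,7,1)
    return im
can=np.zeros((600,800,3),np.uint8)
def put(im,x,y): h_,w_=im.shape[:2]; can[y:y+h_,x:x+w_]=im[:600-y,:800-x]
put(crop(w,75,35,80,60,4,tips),0,0)       # wrist right fork
put(crop(w,95,290,80,60,4,tips),0,250)    # wrist left fork
put(crop(t,105,150,86,100,4,tips+gr),325,0)
put(crop(c,340,165,80,60,0+4,tips+gr),0,250) if False else None
put(crop(c,340,165,118,80,4,tips+gr),325,400) ; 
put(crop(c,385,218,40,25,4,tips),672,0)
cv2.imwrite("pics/all.png",can)
E
```

```text
(no output)
```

View pics/all.png

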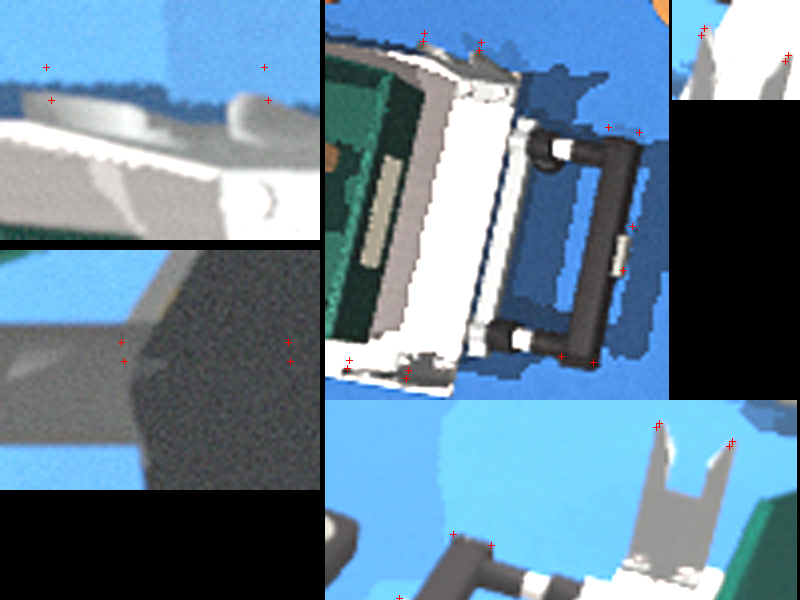

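The composite shows the marks close to the fork tips. In the wrist crop the real tips lie about 17 to 18 px left of and below the marks, which is roughly 4 mm in +y and 5 mm in -x; the top crop also shows about -5 mm in x. I'll go above the forks with that correction and measure the forks against the held bar.

Request:
{"op": "play_rows", "data": {"deltas": [[0.0,-0.001,-0.03,0,0,0,0.002],[0.0,-0.003,-0.06,0.0,0,0,0.002],[0.0,-0.005,-0.09,0.0,0,0,0.002],[0.0,-0.006,-0.11,0.0,0,0,0.002],[0.0,-0.006,-0.116,0.005,0,0,0.002],[0.0,-0.006,-0.116,0.015,0,0,0.002],[0.0,-0.006,-0.116,0.02,0,0,0.002],[0.0,-0.006,-0.116,0.02,0,0,0.002]]}}

```text
time_s: 11.8
ee_pos: [0.5568, 0.2657, 0.2284]
tcp_rot: [[0.983, -0.184, -0.003], [-0.184, -0.983, -0.001], [-0.003, 0.002, -1.0]]
wrist_force: [0.3, -0.2, -3.5]
finger_gap: 0.0154
grasp_force: 50.0
```

```bash
python3 - <<'E'
from h import *
w=snap("wrist","w6"); c=snap("scene","scene6"); s=arm.read_state(); p=np.array(s["ee_pos"]); R=np.array(s["tcp_rot"])
yaw=np.radians(-10.4); ex=np.array([np.cos(yaw),np.sin(yaw),0]); ey=np.array([-np.sin(yaw),np.cos(yaw),0])
M=np.array([.5605,.2676,0])-.005*ex+.002*ey
print(p, np.degrees(np.arctan2(R[1,0],R[0,0])),s["finger_gap"])
for sy in (-.024,-.02,.02,.024):
    print(sy,[proj(w,M+x*ex+sy*ey+[0,0,.196]).round(1) for x in (.122,.128)])
b=p+R@(0,0,-.032); print("bar edges",[[proj(w,b+R@(x,y,-.008)).round(1) for y in(-.008,.008)] for x in (.1,.137)], "cap",[proj(w,b+R@(x,0,-.013)).round(1) for x in (.137,.147)])
g=cv2.cvtColor(w["frame"],cv2.COLOR_RGB2GRAY)
u,v=proj(w,M+.125*ex+[0,0,.196]); print(u,v)
x0=int(u)-40; y0=max(0,int(v)-6)
hsv=cv2.cvtColor(w["frame"],cv2.COLOR_RGB2HSV); blue=(hsv[...,0]>95)&(hsv[...,0]<130)&(hsv[...,1]>110)
for y in range(y0,y0+46,2): print(y,"".join("B" if blue[y,x] else "0123456789"[min(9,g[y,x]//26)] for x in range(x0,x0+80)))
print(x0)
E
```

```text
[0.55771373 0.26617346 0.23018914] -10.566392129356649 0.01592657208529141
-0.024 [array([280.6,  55.4]), array([280.8,  46.6])]
-0.02 [array([275.2,  55.5]), array([275.4,  46.6])]
0.02 [array([221.5,  55.7]), array([221.2,  46.8])]
0.024 [array([216.1,  55.7]), array([215.8,  46.8])]
bar edges [[array([238.8,  72.3]), array([269.7,  72.2])], [array([237.6, -10.3]), array([270.8, -10.4])]] cap [array([254.2, -14.5]), array([254.2, -40. ])]
248.30096525910912 51.16054275622366
45 BBBBBBBBBBBBBBBBBBBBBBBBBBBBBB577778888888888888888888888888763BBBBBBBBBBBBBBBBB
47 BBBBBBB33334444BBBBBBBBBBBBBBB56777888888888888888888888888876433333333BBBBBBBBB
49 BBBBBBB3333444444555544BBBBBBB56777788888888888888888888888876433333333BBBBBBBBB
51 BBBBBBB3333344445555556665BBBB567777888888888888888888888888764333333333BBBBBBBB
53 BBBBBBB33333334445555566665BBB467777888788888888888888888888764333333333BBBBBBBB
55 BBBBBB3333333344445555666653BB467777777778888888888888888888764333333333BBBBBBBB
57 2B2222B3333333344455556666532246777777777888888888888888888876433333333BBBBBBBBB
59 777777676653333333444555665
[... 617 characters left out ...]
888877775BBBBBBBBBBBBBBB
75 44444444444444444666677778888877777777777777777788888888888877765BBBBBBBBBBBBBBB
77 44444444444444444567777788888887777777777777777778888888888876664BBBBBBBBBBBBBBB
79 44444444444444456777777788888887777777777777777778888888888877664BBBBBBBBBBBBBBB
81 44444444444444445677677788888887777777777777777778888888888877664BBBBBBBBBBBBBBB
83 44444444444444445677677777777767777777777777777777778888888877664BBBBBBBBBBBBBBB
85 44444444444444444677677777777777777777777777777777787788888876664BBBBBBBBBBBBBBB
87 44444444444444444567777777777777777777777777777777777888888877764BBBBBBBBBBBBBBB
89 44444444444444444577777777777777777777777777777777877888888877774BBBBBBBBBBBBBBB
208
```

The printed pixel map shows the right fork's tips at columns 215 to 279.5 and row 46, within 1 px of the corrected position. The bar lies at columns 238.5 to 270, so it needs about 4.7 mm more in +y. I'll shift it and lower it.

Request:
{"op": "play_rows", "data": {"deltas": [[0.0,-0.0028,-0.0046,0.01,0,0,-0.002],[0.0,-0.0028,-0.0046,0.025,0,0,-0.002],[0.0,-0.0028,-0.0046,0.04,0,0,-0.002],[0.0,-0.0028,-0.0046,0.05,0,0,-0.002],[0.0,-0.0028,-0.0046,0.055,0,0,-0.002],[0.0,-0.0028,-0.0046,0.06,0,0,-0.002],[0.0,-0.0028,-0.0046,0.065,0,0,-0.002],[0.0,-0.0028,-0.0046,0.07,0,0,-0.002],[0.0,-0.0028,-0.0046,0.075,0,0,-0.002],[0.0,-0.0028,-0.0046,0.08,0,0,-0.002],[0.0,-0.0028,-0.0046,0.08,0,0,-0.002]]}}

```text
time_s: 13.0
ee_pos: [0.5553, 0.272, 0.1495]
tcp_rot: [[0.984, -0.18, -0.002], [-0.18, -0.984, -0.0], [-0.001, 0.001, -1.0]]
wrist_force: [-0.6, -0.5, -3.5]
finger_gap: 0.0156
grasp_force: 50.0
```

Request:
{"op": "play_rows", "data": {"deltas": [[0.0,0,0,0.004,0,0,0],[0.0,0,0,0.008,0,0,0],[0.0,0,0,0.012,0,0,0],[0.0,0,0,0.015,0,0,0],[0.0,0,0,0.018,0,0,0],[0.0,0,0,0.02,0,0,0],[0.0,0,0,0.021,0,0,0],[0.0,0,0,0.021,0,0,0]]}}

```text
time_s: 13.8
ee_pos: [0.5558, 0.2721, 0.1293]
tcp_rot: [[0.984, -0.18, -0.0], [-0.18, -0.984, -0.0], [-0.0, 0.0, -1.0]]
wrist_force: [0.5, 0.1, -3.9]
finger_gap: 0.0153
grasp_force: 50.0
```

Request:
{"op": "play_rows", "data": {"deltas": [[0.0,0,0,0.001,0,0,0],[0.0,0,0,0.002,0,0,0],[0.0,0,0,0.003,0,0,0],[0.0,0,0,0.0035,0,0,0],[0.0,0,0,0.0035,0,0,0]]}}

```text
time_s: 14.3
ee_pos: [0.5558, 0.2722, 0.1259]
tcp_rot: [[0.984, -0.18, -0.0], [-0.18, -0.984, 0.0], [-0.0, -0.0, -1.0]]
wrist_force: [-0.4, 0.3, -3.0]
finger_gap: 0.0156
grasp_force: 50.0
```

Request:
{"op": "play_rows", "data": {"deltas": [[0.0,0,0,0.0005,0,0,0],[0.0,0,0,0.001,0,0,0],[0.0,0,0,0.0015,0,0,0],[0.0,0,0,0.0015,0,0,0]]}}

```text
time_s: 14.7
ee_pos: [0.5559, 0.2722, 0.1257]
tcp_rot: [[0.984, -0.18, 0.0], [-0.18, -0.984, -0.0], [0.0, 0.0, -1.0]]
wrist_force: [-4.3, -1.7, 5.6]
finger_gap: 0.0157
grasp_force: 50.0
```

Request:
{"op": "play_rows", "data": {"deltas": [[0.02,0,0,-0.0005,0,0,0],[0.03,0,0,-0.001,0,0,0],[0.04,0,0,-0.001,0,0,0],[0.04,0,0,-0.001,0,0,0],[0.04,0,0,-0.01,0,0,0],[0.04,0,0,-0.03,0,0,0],[0.04,0,0,-0.06,0,0,0],[0.04,0,0,-0.09,0,0,0],[0.04,0,0,-0.12,0,0,0],[0.04,0,0,-0.12,0,0,0]], "force": 30}}

```text
time_s: 15.7
ee_pos: [0.5586, 0.273, 0.2508]
tcp_rot: [[0.984, -0.18, 0.01], [-0.18, -0.984, 0.003], [0.009, -0.005, -1.0]]
wrist_force: [-0.3, 0.1, 1.0]
finger_gap: 0.04
grasp_force: 0.0
```

```bash
python3 - <<'E'
from h import *
w=snap("wrist","w7"); c=snap("scene","scene7"); s=arm.read_state(); p=np.array(s["ee_pos"]); print(p,s["finger_gap"],s["wrist_force"])
yaw=np.radians(-10.4); ex=np.array([np.cos(yaw),np.sin(yaw),0]); ey=np.array([-np.sin(yaw),np.cos(yaw),0])
M=np.array([.5561,.2713,0]); W=lambda x,y,z:M+x*ex+y*ey+[0,0,z]
print("caps exp", [proj(k,W(x,0,.158)).round(1) for k in (w,c) for x in (-.142,.142)])
print("bar edges top exp",[proj(w,W(x,y,.166)).round(1) for x in (.03,.11) for y in (-.008,.008)])
g=cv2.cvtColor(w["frame"],cv2.COLOR_RGB2GRAY)
u,v=proj(w,W(.142,0,.16)); x0=int(u)-36
for y in range(int(v)-14,int(v)+50,3): print(y,"".join("0123456789"[min(9,g[y,x]//26)] for x in range(x0,x0+72)))
print(x0)
for x in (-.142,.142):
    u=proj(c,W(x,0,.158)).astype(int); q=np.argwhere(c["frame"][u[1]-9:u[1]+10,u[0]-9:u[0]+10].max(2)<60); print(len(q),q.mean(0)[::-1]+u-9 if len(q) else 0)
# grip seen by wrist: expected
for q in ((-.095,-.013),(-.095,.013),(.095,-.013),(.095,.013)): print("grip",proj(w,W(q[0],-.1185+q[1],.095)).round(1))
E
```

```text
[0.55610419 0.27223954 0.24509333] 0.039707843055257125 [ 0.08772549 -0.37545443 -0.45276354]
caps exp [array([257. , 306.5]), array([257.7,  45.3]), array([432. , 182.2]), array([399.3, 246.4])]
bar edges top exp [array([265.3, 165.7]), array([249.5, 165.7]), array([266.2,  81.2]), array([249.1,  81.2])]
30 443444434434443444444444444444444444444444444444444444444444444444444444
33 343444444444443444444444444444444444444444444444444444444444444444444444
36 444443444344444344443322222222222222222222222222234444444444444444444444
39 443334344443444433443222222222222222222222222222224444443334333323333233
42 444434444444434334433222222232222222222222222222224443322222232332322322
45 444444443443444433433222222222222222221222222222234432223223232223322232
48 344443444444444444443311014677676666677666653101244333222332223332223344
51 344443443444444444444332137888888888888888874222444432322223232322223444
54 344443443344444444444443457888888888888888875443432222233334444433223444
57 343344433334445555666665445788888888888888875322345666666655554433322332
60 322223333333344555566677644578
[... 321 characters left out ...]
3333343443443323232232344
75 567778888888888654444444456888888888888888864333343443444432222222233444
78 444445566666667776666666667888888888888888864334444454556642232223223344
81 444445555544556666667888877888888888888888864444444445555432222233233444
84 444444444444567766667888777888888888888888864444444555567532232322223444
87 444444444444456766666677666888888888888888864334444455456532332332234444
90 444444444444446666666666667888888888888888764334334455556532122222222322
93 444444444444466777777777777888888888888887764444456666678642222222222222
221
17 [430.35294118 179.88235294]
121 [398.57024793 247.92561983]
grip [353.6 247.2]
grip [334.5 247.2]
grip [368.5 100.6]
grip [346.5 100.6]
```

The pixel map shows the bar at columns 247 to 264, with its cap (rows 36 to 48) outside the fork (rows 57 to 75), so it is seated. Now I'll measure the grip and button in the same wrist frame.

```bash
python3 - <<'E'
from h import *
w=load("w7"); f=w["frame"].astype(int); g=f.max(2); sat=f.max(2)-f.min(2)
hsv=cv2.cvtColor(w["frame"],cv2.COLOR_RGB2HSV); blue=(hsv[...,0]>95)&(hsv[...,0]<130)&(hsv[...,1]>110)
x0=318
for y in range(84,266,4): print(y,"".join("b" if blue[y,x] else "0123456789"[min(9,g[y,x]//26)] for x in range(x0,x0+80)))
E
```

```text
84 bbbbbbbbbbbbbbbbbbbbbbbbbbbbbbbbbbbbbbbbbbbbbbbbbbbbbbbbbbbbbbbbbbbbbbbbbbbbbbbb
88 bbbbbbbbbbbbbbbbbbbbbbbbbbbbbbbbbbbbbbbbbbbbbbbbbbbbbbbbbbbbbbbbbbbbbbbbbbbbbbbb
92 bbbbbbbbbbbbbbbbbbbbbbbbbbbbbbbbbbbbbbbbbbbbbbbbbbbbbbbbbbbbbbbbbbbbbbbbbbbbbbbb
96 bbbbbbbbbbbbbbbbbbbbbbbbbbbbbbbbbbbbbbbbbbbbbbbbbbbbbbbbbbbbbbbbbbbbbbbbbbbbbbbb
100 bbbbbbbbbbbbbbbbbbbbbbbbbbbbbbbbbbbbbbbbbbbbbbbbbbbbbbbbbbbbbbbbbbbbbbbbbbbbbbbb
104 bbbbbbbbbbbbbbbbbbbbbb100b0111111111111111111111bbbbbbbbbbbbbbbbbbbbbbbbbbbbbbbb
108 54211101111111110110111110110111111111111111111bbbbbbbbbbbbbbbbbbbbbbbbbbbbbbbbb
112 6531111111111111111111111111111111111111111111bbbbbbbbbbbbbbbbbbbbbbbbbbbbbbbbbb
116 6521111111111111111111111111111111111111111111bbbbbbbbbbbbbbbbbbbbbbbbbbbbbbbbbb
120 3211111011111111111111111001111111111111111112bbbbbbbbbbbbbbbbbbbbbbbbbbbbbbbbbb
124 bbbbbbbbbbbbbbbbbbbbbb01111111111111111111111bbbbbbbbbbbbbbbbbbbbbbbbbbbbbbbbbbb
128 bbbbbbbbbbbbbbbbbbbbb101101111121111111111112bbbbbbbbbbbbbbbbbbbbbbbbbbbbbbbbbbb
132 bbbbbbbbbbbbbbbbbbbbbb0101111111111111111111bbbbbbbbbbbbbbbbbbbbbbbbbbbbbbbbbbbb
[... 2105 characters left out ...]
bbbbbbbbbbbb10100010
236 2222222222222222112222222222222213bbbbbbbbbbbbbbbbbbbbbbbbbbbbbbbbbbbb1001011001
240 bbbbbbbbbbbb111111122222222222221bbbbbbbbbbbbbbbbbbbbbbbbbbbbbbbbbbbbb1111101111
244 bbbbbbbbbbbbbb21121221222111111112bbbbbbbbbbbbbbbbbbbbbbbbbbbbbbbbbbb01111100111
248 bbbbbbbbbbbbbbbbbbbbbbbbbbbbbbbbbbbbbbbbbbbbbbbbbbbbbbbbbbbbbbbbbbbb111010101111
252 bbbbbbbbbbbbbbbbbbbbbbbbbbbbbbbbbbbbbbbbbbbbbbbbbbbbbbbbbbbbbbbbbbb1111111101111
256 bbbbbbbbbbbbbbbbbbbbbbbbbbbbbbbbbbbbbbbbbbbbbbbbbbbbbbbbbbbbbbbbbb110110b0111111
260 5bbbbbbbbbbbbbbbbbbbbbbbbbbbbbbbbbbbbbbbbbbbbbbbbbbbbbbbbbbbbbbbbbb0111b11111111
264 446bbbbbbbbbbbbbbbbbbbbbbbbbbbbbbbbbbbbbbbbbbbbbbbbbbbbbbbbbbbbbbbbbb11111111111
```

```bash
python3 - <<'E'
from h import *
w=load("w7")
yaw=np.radians(-10.4); ex=np.array([np.cos(yaw),np.sin(yaw),0]); ey=np.array([-np.sin(yaw),np.cos(yaw),0])
M=np.array([.5561,.2713,0]); W=lambda x,y,z:M+x*ex+y*ey+[0,0,z]
tr=lambda p:np.round([(p-M)@ex,(p-M)@ey],4)
# front top edge, button face upper edge / lower edge, ends
print("front edge z.095", [tr(onz(w,u,v,.095)) for u,v in ((363.7,114),(360.8,146),(355,198),(352.5,222))])
print("rear bottom z.065", [tr(onz(w,u,v,.065)) for u,v in ((338,140),(335.5,172),(333,202),(332,220))])
print("button face corners z.089/.071", [tr(onz(w,u,v,z)) for z in (.089,.071) for u,v in ((364.7,167),(362.8,188))])
print("button ends z.089", [tr(onz(w,u,v,.089)) for u,v in ((361,164.5),(361,190.5))])
print("grip ends z.095", [tr(onz(w,u,v,.095)) for u,v in ((355,103),(342,246))])
G=W(0,-.115,.080); print("grip world",G); plan(G+[0,0,.14-.08],-10.4)
E
```

```text
front edge z.095 [array([ 0.0797, -0.1274]), array([ 0.0417, -0.1277]), array([-0.0252, -0.1268]), array([-0.0584, -0.1266])]
rear bottom z.065 [array([ 0.0461, -0.1075]), array([ 0.0029, -0.1074]), array([-0.0401, -0.1072]), array([-0.0671, -0.1077])]
button face corners z.089/.071 [array([ 0.0143, -0.1374]), array([-0.0134, -0.1378]), array([ 0.011 , -0.1443]), array([-0.0181, -0.1447])]
button ends z.089 [array([ 0.0176, -0.1324]), array([-0.0167, -0.1358])]
grip ends z.095 [array([ 0.0923, -0.1158]), array([-0.0932, -0.1156])]
grip world [0.5353403  0.15818928 0.08      ]
at [0.5561 0.2722 0.2451] yaw -10.38 shift [-0.     0.116  0.105] turn [-0.0007 -0.0013  0.0004]
```

Request:
{"op": "play_rows", "data": {"deltas": [[0.066,0,0.03,0,0,0,0],[0.066,0,0.065,0,0,0,0],[0.066,0,0.1,0,0,0,0],[0.066,0,0.1205,0.02,0,0,0],[0.066,0,0.1205,0.05,0,0,0],[0.066,0,0.1205,0.08,0,0,0],[0.066,0,0.1205,0.11,0,0,0],[0.066,0,0.1205,0.13,0,0,0],[0.066,0,0.1205,0.14,0,0,0],[0.066,0,0.1205,0.14,0,0,0]]}}

```text
time_s: 16.8
ee_pos: [0.532, 0.1535, 0.1017]
tcp_rot: [[0.984, -0.18, -0.005], [-0.18, -0.984, -0.0], [-0.005, 0.001, -1.0]]
wrist_force: [0.5, 0.7, 0.4]
finger_gap: 0.0662
grasp_force: 0.0
```

```bash
python3 - <<'E'
from h import *
w=snap("wrist","w8"); s=arm.read_state()
yaw=np.radians(-10.4); ex=np.array([np.cos(yaw),np.sin(yaw),0]); ey=np.array([-np.sin(yaw),np.cos(yaw),0])
M=np.array([.5561,.2713,0]); W=lambda x,y,z:M+x*ex+y*ey+[0,0,z]
plan(W(0,-.1195,.040),-10.4); print(s["finger_gap"],s["wrist_force"])
print("exp front,rear,btn",[proj(w,W(x,-.1155+y,z)).round(1) for x,y,z in ((.03,-.013,.095),(.03,.013,.095),(0,-.021,.089),(.06,-.013,.095),(.06,.013,.095))])
f=w["frame"].astype(int); g=f.max(2); hsv=cv2.cvtColor(w["frame"],cv2.COLOR_RGB2HSV); blue=(hsv[...,0]>95)&(hsv[...,0]<130)&(hsv[...,1]>110)
for y in range(90,290,6): print(y,"".join("b" if blue[y,x] else "0123456789"[min(9,g[y,x]//26)] for x in range(170,340,2)))
E
```

```text
at [0.5334 0.1536 0.1035] yaw -10.38 shift [ 0.0012 -0.0004  0.0635] turn [0.0005 0.002  0.0003]
0.06602600491381727 [ 0.23690846 -0.16922591 -0.02481685]
exp front,rear,btn [array([266.2, 178.7]), array([231.3, 178.7]), array([275.5, 213.6]), array([266.7, 137.9]), array([230.3, 137.9])]
90 2bbbbbbbbbbbbbbbbbbbbbbbbbbbbbb2111121221221211211bbbbbbbbbbbbbbbbbbbbbbbbbbbbbbbbbbb
96 101244444444311111111111111111112222222122222222212bbbbbbbbbbbbbbbbbbbbbbbbbbbbbbbbbb
102 14888888888722122211212222211121122223222333322221bbbbbbbbbbbbbbbbbbbbbbbbbbbbbbbbbbb
108 14999999999833333333322322222222122233222333232221bbbbbbbbbbbbbbbbbbbbbbbbbbbbbbbbbbb
114 21699999999942222222222222222222122223323332222211bbbbbbbbbbbbbbbbbbbbbbbbbbbbbbbbbbb
120 21146777777761111111121111111221122232223322222211bbbbbbbbbbbbbbbbbbbbbbbbbbbbbbbbbbb
126 212bbbbbbbbbbbbbbbbbbbbbbbbbbbbb222223222222222111bbbbbbbbbbbbbbbbbbbbbbbbbbbbbbbbbbb
132 bbbbbbbbbbbbbbbbbbbbbbbbbbbbbbbb222232222222222111bbbbbbbbbbbbbbbbbbbbbbbbbbbbbbbbbbb
138 bbbbbbbbbbbbbbbbbbbbbbbbbbbbbbbbb0111111111122211bbbbbbbbbbbbbbbbbbbbbbbbbbbbbbbbbbbb
14
[... 1547 characters left out ...]
111bbbbbbbbbbbbbbb2222222222222222bbbbbbbbbbbbbbbbbb21111145555555556b
252 55555555552111111bbbbbbbbbbbbbbbbb222222222222212bbbbbbbbbbbbbbbbbbbb1111135555555555
258 5555555552111111bbbbbbbbbbbbbbbbbb22222222222222bbbbbbbbbbbbbbbbbbbbbb111112555555555
264 555555540111112bbbbbbbbbbbbbbbbbbb12222222222222bbbbbbbbbbbbbbbbbbbbbbb11111145555555
270 55555521111112bbbbbbbbbbbbbbbbbbbb22222222222222bbbbbbbbbbbbbbbbbbbbbbbb1111113555555
276 555542111111bbbbbbbbbbbbbbbbbbbbbb12222222222222bbbbbbbbbbbbbbbbbbbbbbbbb111111245555
282 55531111111bbbbbbbbbbbbbbbbbbbbbbb12222222222221bbbbbbbbbbbbbbbbbbbbbbbbbb11111114555
288 554111111136666664111111111111111122222222222221bbbbbbbbbbbbbbbbbbbbbbbbbbb1111112455
```

The pixel map shows the grip and button across columns 236 to 278 between finger tips at columns 203 and 310, so it is centred. Descend and squeeze.

Request:
{"op": "play_rows", "data": {"deltas": [[0.066,0.001,0,0.02,0,0,0],[0.066,0.001,0,0.04,0,0,0],[0.066,0.001,0,0.055,0,0,0],[0.066,0.001,0,0.062,0,0,0],[0.066,0.001,0,0.063,0,0,0],[0.066,0.001,0,0.063,0,0,0]]}}

```text
time_s: 17.45
ee_pos: [0.5357, 0.1535, 0.0422]
tcp_rot: [[0.984, -0.18, 0.001], [-0.18, -0.984, 0.0], [0.001, -0.0, -1.0]]
wrist_force: [-0.4, -0.5, 0.5]
finger_gap: 0.0666
grasp_force: 0.0
```

Request:
{"op": "play_rows", "data": {"deltas": [[0.05,0,0,0,0,0,0],[0.04,0,0,0,0,0,0],[0.032,0,0,0,0,0,0],[0.02,0,0,0,0,0,0],[0.02,0,0,0,0,0,0],[0.02,0,0,0,0,0,0]], "force": 20}}

```text
time_s: 18.05
ee_pos: [0.5354, 0.1536, 0.0417]
tcp_rot: [[0.984, -0.18, 0.001], [-0.18, -0.984, 0.0], [0.0, -0.0, -1.0]]
wrist_force: [-0.1, 0.3, 1.4]
finger_gap: 0.0269
grasp_force: 20.0
```

The gap of 26.9 mm means the button is fully in. Now I'll draw the handle out.

Request:
{"op": "play_rows", "data": {"deltas": [[0.02,0,0.004,0,0,0,0],[0.02,0,0.012,0,0,0,0],[0.02,0,0.024,0,0,0,0],[0.02,0,0.038,0,0,0,0],[0.02,0,0.054,0,0,0,0],[0.02,0,0.07,0,0,0,0],[0.02,0,0.086,0,0,0,0],[0.02,0,0.1,0,0,0,0],[0.02,0,0.115,0,0,0,0],[0.02,0,0.13,0,0,0,0],[0.02,0,0.14,0,0,0,0],[0.02,0,0.145,0,0,0,0]]}}

```text
time_s: 19.25
ee_pos: [0.5085, 0.0093, 0.0417]
tcp_rot: [[0.983, -0.181, -0.001], [-0.181, -0.983, -0.0], [-0.001, 0.0, -1.0]]
wrist_force: [-2.0, 3.2, 5.8]
finger_gap: 0.0266
grasp_force: 20.0
```

Request:
{"op": "play_rows", "data": {"deltas": [[0.02,0,0.01,0,0,0,0],[0.02,0,0.024,0,0,0,0],[0.02,0,0.04,0,0,0,0],[0.02,0,0.056,0,0,0,0],[0.02,0,0.07,0,0,0,0],[0.02,0,0.084,0,0,0,0],[0.02,0,0.096,0,0,0,0],[0.02,0,0.104,0,0,0,0],[0.02,0,0.11,0,0,0,0],[0.02,0,0.113,0,0,0,0],[0.02,0,0.115,0,0,0,0],[0.02,0,0.116,0,0,0,0]]}}

```text
time_s: 20.45
ee_pos: [0.4879, -0.101, 0.0416]
tcp_rot: [[0.983, -0.182, 0.0], [-0.182, -0.983, 0.007], [-0.001, -0.007, -1.0]]
wrist_force: [3.9, 18.2, 8.0]
finger_gap: 0.0266
grasp_force: 20.0
```

Request:
{"op": "play_rows", "data": {"deltas": [[0.03,0,-0.001,0,0,0,0],[0.05,0,-0.001,0,0,0,0],[0.06,0,-0.001,0,0,0,0],[0.064,0,-0.003,0,0,0,0],[0.064,0,-0.003,0,0,0,0],[0.064,0.01,-0.003,0,0,0,0],[0.064,0.025,-0.003,0,0,0,0],[0.064,0.038,-0.003,0,0,0,0],[0.064,0.043,-0.003,0,0,0,0],[0.064,0.043,-0.003,0,0,0,0],[0.064,0.043,-0.003,0,0,0,0]]}}

```text
time_s: 21.55
ee_pos: [0.5306, -0.1079, 0.0412]
tcp_rot: [[0.984, -0.18, -0.001], [-0.18, -0.984, 0.0], [-0.001, -0.0, -1.0]]
wrist_force: [0.3, -0.0, -0.4]
finger_gap: 0.0644
grasp_force: 0.0
```

```bash
python3 - <<'E'
from h import *
w=snap("wrist","w9"); s=arm.read_state(); print(s["ee_pos"],s["finger_gap"],s["wrist_force"])
f=w["frame"].astype(int); g=f.max(2); hsv=cv2.cvtColor(w["frame"],cv2.COLOR_RGB2HSV); blue=(hsv[...,0]>95)&(hsv[...,0]<130)&(hsv[...,1]>110)
for y in range(150,384,6): print(y,"".join("b" if blue[y,x] else "0123456789"[min(9,g[y,x]//26)] for x in range(170,340,2)))
E
```

```text
[ 0.53041188 -0.10786772  0.04116733] 0.06379445177850063 [ 0.56477355  0.07683034 -0.61543198]
150 bbbbbbbbbbbbbbbbbbbbbbbbbbbbbbbbbbbbbbbbbbbbbbbbbbbbbbbbbbbbbbbbbbbbbbbbbbbb577888889
156 bbbbbbbbbbbbbbbbbbbbbbbbbbbbbbbbbbbbbbbbbbbbbbbbbbbbbbbbbbbbbbbbbbbbbbbbbbbb577888888
162 bbbbbbbbbbbbbbbbbbbbbbbbbbbbbbbbbb3bb332232bb2b223bbbbbbbbbbbbbbbbbbbbbbbbbb577888888
168 4444bbbbbbbbbbbbbbbbbbbbbbbbbbb1111111121111111112111bbbbbbbbbbbbbbbbbbbbbbbb67888888
174 444544bbbb4bbbbbbbbbbbbbbbbbbb1222222122111122112211123bbbbbbbbbbbbbbbbbbbbbb67888888
180 77777731111111111122121121211222222222222222222222222123bbbbbbbbbbbbbbbbbbbbb67788888
186 7777761212212212122112211212111211121111221111111111113bbbbbbbbbbbbbbbbbbbbbb57788888
192 777776122222122212212212121122221121111111111112122221bbbbbbbbbbbbbbbbbbbbbbb57788888
198 777776212111112112111222122222212111121211122122332221bbbbbbbbbbbbbbbbbbbbbbb57788888
204 777777411121211111112111111111111111212212111223332222bbbbbbbbbbbbbbbbbbbbbbbb6788899
210 7bbbbbbbbbbbbbbbbbbbbbbbbbbbbbbb1111211112222233322221bbbbbbbbbbbbbbbbbbbbbbbb6788889
216 bbbbbbbbbb
[... 1805 characters left out ...]
4444344444344433434434444444434444344444443443344344444444444443444334
342 677777777777777777777776bbbbbbbbb33444443444432222213bbbbbbbbbbbbbbbbbbbbbbbbbb577776
348 777777777777777777777776bbbbbbbbb3333433444332222222bbbbbbbbbbbbbbbbbbbbbbbbbbb567787
354 88999999999999987777778bbbbbbbbbb3334334333433222221bbbbbbbbbbbbbbbbbbbbbbbbbbb567778
360 99999999999999999998789bbbbbbbbbbb333343333432222222bbbbbbbbbbbbbbbbbbbbbbbbbbbb67788
366 9999998888889999999997bbbbbbbbbbb4333333333322222222bbbbbbbbbbbbbbbbbbbbbbbbbbbb67778
372 9999988888888899999999bbbbbbbbbbbb333333333222222222bbbbbbbbbbbbbbbbbbbbbbbbbbbb67778
378 6666666666666666666666666666666666666666666666666666666666666666666666666666666666666
```

The pixel map shows the button sprung out (rows 282 to 306) and the fingers straddling the plain part of the grip. Close and verify.

Request:
{"op": "play_rows", "data": {"deltas": [[0.05,0,0,0,0,0,0],[0.035,0,0,0,0,0,0],[0.02,0,0,0,0,0,0],[0.015,0,0,0,0,0,0],[0.015,0,0,0,0,0,0],[0.015,0,0.001,0,0,0,0],[0.015,0,0.002,0,0,0,0],[0.015,0,0.003,0,0,0,0],[0.015,0,0.003,0,0,0,0]], "force": 20}}

```text
time_s: 22.5
ee_pos: [0.5308, -0.1085, 0.0414]
tcp_rot: [[0.984, -0.181, 0.001], [-0.181, -0.984, 0.005], [0.0, -0.005, -1.0]]
wrist_force: [2.8, 9.8, 1.5]
finger_gap: 0.0256
grasp_force: 20.0
```

```bash
python3 - <<'E'
from h import *
w=snap("wrist","w10"); s=arm.read_state(); print(s["ee_pos"],s["finger_gap"],s["wrist_force"],s["grasp_force"])
p=np.array(s["ee_pos"]); yaw=np.radians(-10.4); ex=np.array([np.cos(yaw),np.sin(yaw),0]); ey=np.array([-np.sin(yaw),np.cos(yaw),0]); M=np.array([.5561,.2713,0]); print("rel",(p-M)@ex,(p-M)@ey)
t=snap("top","top10"); c=snap("scene","scene10"); W=lambda x,y,z:M+x*ex+y*ey+[0,0,z]
for x in (-.142,.142):
    u=proj(c,W(x,0,.158)).astype(int); q=np.argwhere(c["frame"][u[1]-9:u[1]+10,u[0]-9:u[0]+10].max(2)<60); print(u,len(q),q.mean(0)[::-1]+u-9 if len(q) else 0)
f=w["frame"].astype(int); g=f.max(2); hsv=cv2.cvtColor(w["frame"],cv2.COLOR_RGB2HSV); blue=(hsv[...,0]>95)&(hsv[...,0]<130)&(hsv[...,1]>110)
for y in range(264,310,6): print(y,"".join("b" if blue[y,x] else "0123456789"[min(9,g[y,x]//26)] for x in range(200,320,1)))
E
```

```text
[ 0.53077126 -0.10854833  0.04144318] 0.02587765649056386 [ 1.71183609 10.15873995  1.31504872] 20.01606523990631
rel 0.04365727135490946 -0.37818030781184747
[431 182] 16 [430.5 180. ]
[399 246] 123 [398.55284553 247.97560976]
264 bb876666666666666666666664211221212122112212111111111111221111212221121121122122213566666666666666666666666bbbbbbbbbbbbb
270 8766666666666666666666664222222bb322122222222221211111212112211121221211112bb32122124666666666666666666666666bbbbbbbbbbb
276 666666666666666666666664222212bbbb22222222222222222211221111121122122222213bbb322121246666666666666666666666656bbbbbbbbb
282 22222235676666666666653222122bbbbb22222222222222222222222222222322222221212344321222124666666666666765222222222222222222
288 2222223566666666666664222222bbbbbb32333222222222222222222222222222222222212234431222222566766666666665222222222222222222
294 222333346666666666666532221bbbbbbb32222122222222222222222222222222222222113556553212223566666666667654343322222222222222
300 356666666666666666666532222bbbbbbb32222222222222222222222222222222222222223566665322223666666666666666666665322222222222
306 566666666666666666666532223bbbbbbb32222222222222222222222222222222222212224566666532223566666666666666666666532222222222
```

```bash
python3 -c "
from cell import arm
print(arm.hand_in())"
```

```text
the job is handed in; nothing more can be done
None
```

I've handed the job in, but no verdict came back: the bar is down in both fork slots, and the handle is drawn to its second stop (about 0.259 m) and held by its grip at 20 N with the button sprung out.

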